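# Set the dose dial to the tag and dispense

### The arm

A 6-joint arm with a two-finger parallel gripper is mounted at the origin on the work surface. World frame = base frame: x ahead of the robot, y to its left, z up, the work surface at z = 0. Lengths are in m, angles in degrees, forces in N, time in s.
With the tool pointing down it reaches from about 0.25 to 0.725 m from the base axis. Payload 9.7 kg.
Tool frame: the origin (TCP) lies between the finger pads; the fingertips stand 19 mm ahead of it and the grasp point (between the pads) is the TCP; z points along the fingers, y is the line along which they close (so a half turn about z gives the same grasp; the last joint's range is limited). The gripper opens to 85 mm and grips with 20 to 120 N. Pads are 22 mm wide; open, the fingers measure 114 mm over their backs; the gripper's body (76 mm by 85 mm) begins 54 mm behind the grasp point. The pads swing forward as they close: fully open they stand 13 mm farther back than shut.
Start: joints at [-67.895, 4.979, 10.078, 95.1, 0, 90], TCP at [0.207, -0.51, 0.25] pointing down, gripper open.
Joint ranges: [-179.16, 179.16], [-48.56, 103.87], [-65.8, 70.77], [-126.05, 130.52], [-82.76, 87.17], [-180, 180]. Speed limits (degrees/s): [127.2, 127.2, 147.25, 180, 180, 180].

### API

Orientations are given as [roll, pitch, yaw] about the fixed x, y, z axes, in that order (R = Rz(yaw) Ry(pitch) Rx(roll)).
In Python, from workcell import bot gives the robot as it stands. The module is installed in compiled form; this text tells all that it offers.
- The arm moves only by the shell command python3 -m crank 'ROWS' [OPENING] [FORCE]. ROWS is JSON, a list that holds one entry, the list of rows, each a list of 6 numbers: the shift along the world's x, y, z as a fraction of full scale, then the turn, a rotation vector about the world's x, y, z as a fraction of full scale. In form: [[[x, y, z, wx, wy, wz], ...]]. A call has 1 to 20 rows; each row shifts and turns the commanded pose from where the row before left it; what a row does not reach is not made up. Full scale, the value 1, is 20 mm for a shift and 0.12 rad for a turn. A row lasts 1/12 s, in which the tool goes at most 41.7 mm and 7.16 degrees, less where a joint would pass 70% of its speed; a pose out of reach is approached as far as the arm can. A call with a number of a shift or a turn outside -1 to 1 is refused whole. A call with a gripper value outside its range is refused whole. OPENING is the opening, from 0 (shut) to 1 (fully open), set as the call begins (- or left out, the last holds). The fingers move at their own pace and stop on an object; FORCE is the grip in N (left out, the last holds). Time passes only in rows, so rows that do not move let the fingers close. It gives the time, the measured TCP pose, the force, the opening and the grip force at its end, in the units of the state.
- bot.get_obs(): the state, without advancing time (a new reading comes with each control period).
- bot.camera(name): name is "side" or "top" or "wrist"; returns the picture (400x640x3 uint8, red, green, blue); there is no depth.
- bot.camera_model(name): a dict with "vertical_fov" (degrees; the focal length in pixels is half the picture's height over the tangent of half this angle, whatever the lens; pixels are square), "cx", "cy" (the principal point, pixels), "k1" (the pictures are not rectified: a ray, as slopes to the right and down, at radius r is drawn at 1 + k1 r^2 times it, then the intrinsics apply), "R" (3x3) and "t" (3): a world point X has camera coordinates R X + t. Camera axes: x right, y down, z forward; pixel columns grow to the right and rows downward; lengths in m; the calibration is good to about 2 mm. A picture is of the moment at which its call begins: read the wrist's pose just before it. camera_model takes no time and is no camera call; for the wrist camera it gives the pose at the moment of the call.
- bot.job_done(): hands the job in; it is judged then, once.
The state is a dict: "time": time; "q": joint angles; "qd": joint speeds; "joint_efforts": joint torques, N m; "ee_pos": TCP position; "tcp_rot": TCP orientation; "wrist_force": force on the tool from outside, world axes, zero at the start; "torque": the same for the moment, N m; "opening": finger opening in m; "grasp_force": force on a finger pad.
Only numpy, scipy, OpenCV 4.12 (cv2) and the standard library are available. Lean on these libraries where they do the work, as an engineer would, in place of code of your own. Each camera call takes 0.05 s, during which the arm holds its last target. There are 200 camera calls.

### The job

Turn the black dose dial of the white medicine dispenser clockwise until its orange pointer points at the middle of the blue dose tag, and let go of it. Only then push the green plunger all the way down, hold it there for a moment and let it spring back up. Do not shift the blue tag or the other things on the table.

Things in the scene. Friction and masses are not known exactly. Their poses are not given: they have to be found in the camera images.
- dispenser: white medicine dispenser, fixed: round housing 196 mm across, 80 mm tall, origin under its centre, on the dial's vertical axis. Towards its own -x a grey spout (71 mm high) over a fixed clear cup and base plate reaches out 157 mm. Towards its +y a pedestal, 64 mm wide, 70 mm tall, reaches out to y = 185 mm and carries the green plunger at x = -20, y = 150 mm. Yaw up to 0.5 rad either way
- dial (a joint): the dose dial's angle q about the vertical axis through the dispenser's origin, 0 to 3.7 rad between stops, growing clockwise seen from above; it stays where left (friction 0.06 N m). Its orange pointer points along the angle -q about z in the dispenser's frame (0: the dispenser's +x). Grey disc 80 mm across, top at z = 91 mm, with an upright black grip bar on it
- dial_grip (a point): point on the dial's axis, 117 mm above the table, in the middle of the black grip bar: 64 mm long (along the pointer's direction), 20 mm thick, from z = 91 to 131 mm; pinch it across its thickness. Its x axis points along the orange pointer; an orange stripe on the bar's top marks the pointer's half
- pointer_tip (a point): end of the dial's flat orange pointer, 10 mm wide, which sticks out of the disc on one side only to 72 mm from the axis; 91 mm above the table
- tag_mark (a point): where the pointer's tip must come to stand: 72 mm from the dial's axis, 91 mm above the table, in line with the middle (white line) of the blue dose tag, a clip 18 mm wide on the rim of the dispenser's top, from 75 to 100 mm from the axis, top at z = 90 mm
- plunger (a joint): travel of the green sprung plunger, straight down: 0 up, 0.020 m fully down; the spring gives about 3 N at first and 9 N at the bottom, and pushes it up again when let go
- plunger_top (a point): centre of the top of the plunger's green cap, 38 mm across; 120 mm above the table when up, 100 mm when fully down
- glass: bystander: empty clear drinking glass, 72 mm across, 140 mm tall; origin under its centre
- pill_bottle: bystander: amber jar with white cap, 56 mm across, 100 mm tall; origin under its centre
- carton: bystander: white medicine carton with a blue band, 50 x 120 x 60 mm (x, y, z); origin under its centre
- blister_a: bystander: foil blister card with ten white tablets, 45 x 110 x 10 mm, lying flat; origin under its centre
- blister_b: bystander: a second foil blister card like the first, 45 x 110 x 10 mm; origin under its centre
- glasses_case: bystander: blue spectacles case, 65 x 160 x 42 mm; origin under its centre
- week_case: bystander: clear weekly pill case with seven coloured lids, 40 x 175 x 28 mm; origin under its centre

How it is judged (in metres and radians):
On the way, in this order (a step that is already met when the one before it is completed fails the run):
1. the dial's pointer stands at the middle of the blue tag (within 6 mm at the pointer's tip) and the fingers have let go of the dispenser (horizontal distance between pointer_tip and tag_mark below 0.006 m and contact force between the fingers and dispenser below 0.3 N), for 0.3 s.
2. the plunger is pushed all the way down (over 18 of its 20 mm) and held there 0.2 s, with the dial still at the tag (horizontal distance between pointer_tip and tag_mark below 0.006 m and value of joint plunger above 0.018 m), for 0.2 s.
At the end, for the whole second after the job is handed in: The dial rests with its pointer's tip within 6 mm of the tag's mark, and the plunger has sprung back up to within 3 mm of its top (horizontal distance between pointer_tip and tag_mark below 0.006 m and value of joint plunger below 0.003 m and velocity of joint dial between -0.05 and 0.05 rad/s); the robot touches nothing.
It fails at once if the plunger is pushed (over 10 mm) while the pointer is more than 10 mm away from the tag's mark (horizontal distance between pointer_tip and tag_mark above 0.01 m and value of joint plunger above 0.01 m).
It fails at once if the blue tag is shifted by more than 6 mm (distance of tag_mark from where it was at the start of the episode above 0.006 m).
It fails at once if a bystander on the table is shifted by more than 25 mm (distance of any of glass, pill_bottle, carton, blister_a, blister_b, glasses_case, week_case from where it was at the start of the episode above 0.025 m).
It also fails if it takes over 67 s, if anything falls off the work surface, if the arm or the gripper's body presses on something with over 40 N, if the wrist force passes 120 N, or if a joint passes its speed limit or range.

## Working session

There is one attempt and no reset: what is moved stays moved. The work goes in short steps, Python scripts to look and compute and a shell command to move; the robot and the scene stay as the last step left them, time stands still between calls to the robot, and variables do not carry over. Pictures are saved under pics/ and viewed, at most 10 in all, crops included, and the job is handed in when it is done.

```bash
mkdir -p pics
python3 - <<'E'
from workcell import bot
import cv2
for n in ["top","side"]:
    im=bot.camera(n); cv2.imwrite(f"pics/{n}0.png",im[:,:,::-1]); print(n,bot.camera_model(n))
print(bot.get_obs())
E
```

```text
top {'vertical_fov': 52.12145232802431, 'cx': 315.3783163824923, 'cy': 202.60841370132968, 'k1': -0.08380760999642656, 'R': array([[ 0.01369552, -0.99986885, -0.0086441 ],
       [-0.99733118, -0.01303972, -0.07183653],
       [ 0.07171439,  0.00960487, -0.99737896]]), 't': array([0.00985716, 0.62061207, 1.21500719])}
side {'vertical_fov': 48.07725720224617, 'cx': 314.60765072700065, 'cy': 204.3847787133931, 'k1': -0.06089357768179291, 'R': array([[-0.95579299, -0.29403308, -0.00207722],
       [-0.1826711 ,  0.59930245, -0.77940223],
       [ 0.23041492, -0.74456774, -0.62652043]]), 't': array([0.58442746, 0.15412104, 1.32731338])}
{'time': 0.1, 'q': array([-6.78951906e+01,  5.00915667e+00,  1.00406034e+01,  9.50994364e+01,
       -6.48885073e-04,  9.00008088e+01]), 'qd': array([-0.12152876, -0.093384  ,  0.20662369,  0.07303095, -0.09031934,
        0.09469158]), 'joint_efforts': array([-6.71907765e-04, -5.21557224e+01,  4.65655231e+01,  1.59023440e-02,
       -5.44553203e-06,  1.44060942e-05]), 'ee_pos': array([ 0.20689897, -0.50941606,  0.24965677]), 'tcp_rot': array([-1.79932010e+02,  6.49844419e-04,  2.21040013e+01]), 'wrist_force': array([-0.17698976,  0.05362329, -0.00847804]), 'torque': array([0.01330828, 0.00622384, 0.03433019]), 'grasp_force': 0.0, 'opening': 0.08523998274612458}
```

View pics/top0.png

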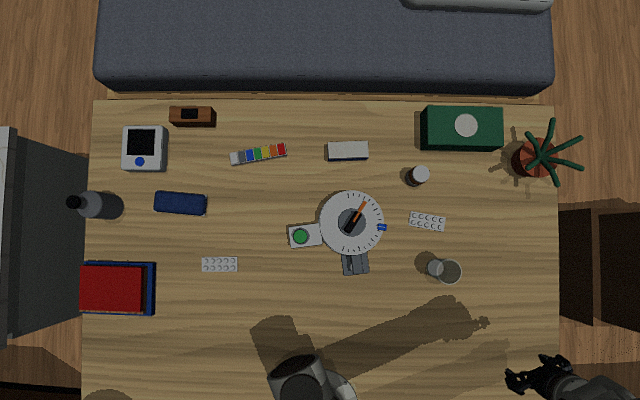

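View pics/side0.png

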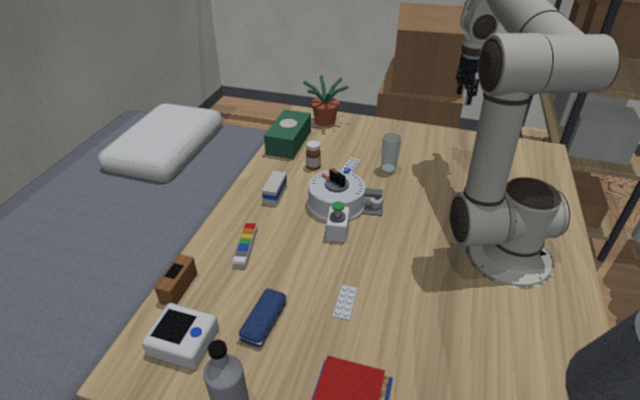

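```bash
cat > h.py <<'E'
import numpy as np, cv2
from workcell import bot
def cam(n):
    m=bot.camera_model(n); f=200/np.tan(np.radians(m["vertical_fov"]/2)); return m,f
def to_world(m,f,uv,z):
    uv=np.atleast_2d(np.asarray(uv,float)); d=(uv-[m["cx"],m["cy"]])/f; s=d.copy()
    for _ in range(20): s=d/(1+m["k1"]*(s**2).sum(1,keepdims=True))
    r=np.c_[s,np.ones(len(s))]@m["R"]; c=-m["R"].T@m["t"]
    return c+r*((z-c[2])/r[:,2])[:,None]
def project(m,f,X):
    p=np.atleast_2d(X)@m["R"].T+m["t"]; s=p[:,:2]/p[:,2:]
    return s*(1+m["k1"]*(s**2).sum(1,keepdims=True))*f+[m["cx"],m["cy"]]
E
python3 - <<'E'
from h import *
m,f=cam("top")
for n,p,z in [("hub",(352,221),.11),("plunger",(301,236),.12),("tag",(382,227),.09),("tip",(366,201),.091),("glass",(443,270),.07),("bottle",(419,173),.1),("carton",(348,151),.06),("blisA",(427,221),.01),("blisB",(220,264),.01)]:
    print(n,to_world(m,f,p,z)[0].round(3))
w,f=cam("wrist"); print(w, -w["R"].T@w["t"])
im=cv2.imread("pics/top0.png")[170:290,270:470]
cv2.imwrite("pics/c.png",cv2.resize(im,None,fx=4,fy=4,interpolation=cv2.INTER_CUBIC))
E
```

```text
hub [ 0.564 -0.086  0.11 ]
plunger [0.52  0.056 0.12 ]
tag [ 0.548 -0.173  0.09 ]
tip [ 0.622 -0.127  0.091]
glass [ 0.426 -0.355  0.07 ]
bottle [ 0.704 -0.278  0.1  ]
carton [ 0.772 -0.077  0.06 ]
blisA [ 0.569 -0.324  0.01 ]
blisB [0.43  0.307 0.01 ]
{'vertical_fov': 61.669805237838176, 'cx': 319.2383833899058, 'cy': 201.39641559330633, 'k1': -0.05204939244391267, 'R': array([[ 0.37691328, -0.92624766, -0.00128473],
       [-0.88424734, -0.36023455,  0.29721659],
       [-0.27575898, -0.11088886, -0.95480922]]), 't': array([-0.549504  , -0.03905474,  0.37956419])} [ 0.27724954 -0.48095622  0.37331314]
```

View pics/c.png

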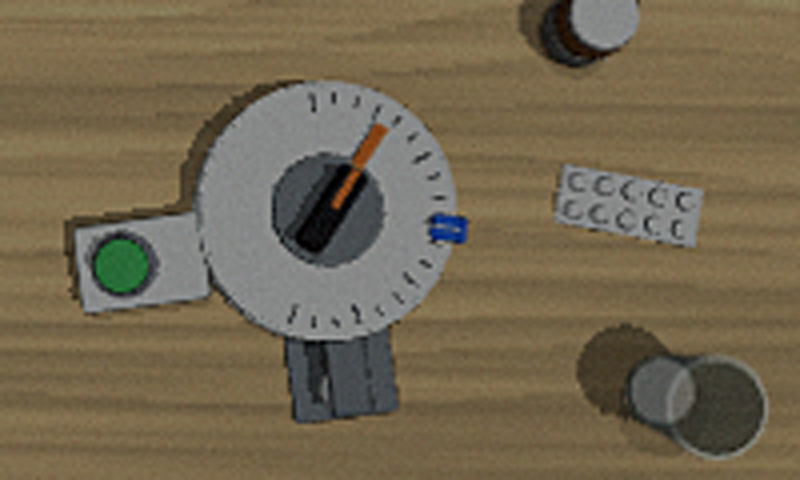

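```bash
python3 -m crank '[[[0,1,0.5,0,0,0],[0,1,0.5,0,0,0],[0.5,1,0.5,0,0,0],[0.5,1,0.5,0,0,-0.5],[0.7,1,0.5,0,0,-0.5],[0.7,1,0.5,0,0,-0.5],[0.7,1,0.5,0,0,-0.5],[0.7,1,0,0,0,-0.5],[0.7,1,0,0,0,-0.5],[0.7,1,0,0,0,-0.5],[0.7,1,0,0,0,-0.5],[0.7,1,0,0,0,-0.5],[0.7,1,0,0,0,-0.5],[0.7,1,0,0,0,-0.5],[0.7,1,0,0,0,-0.5],[0.7,1,0,0,0,-0.5],[0.7,1,0,0,0,-0.5],[0.7,1,0,0,0,-0.5],[0.7,1,0,0,0,-0.5],[0.7,1,0,0,0,-0.5]]]'
python3 -m crank '[[[0.7,1,0,0,0,0],[0.7,1,0,0,0,0],[0.7,1,0,0,0,0],[0.7,0.3,0,0,0,0],[0.7,0,0,0,0,0],[0,0,0,0,0,0],[0,0,0,0,0,0],[0,0,0,0,0,0]]]'
python3 - <<'E'
from h import *
import pickle
pickle.dump(cam("wrist"),open("w1.pkl","wb"))
im=bot.camera("wrist"); cv2.imwrite("pics/w1.png",im[:,:,::-1]); print(bot.get_obs()["ee_pos"],bot.get_obs()["tcp_rot"])
E
```

```text
time: 1.77
ee_pos: [0.4036, -0.2018, 0.32]
tcp_rot: [-175.5, 0.1, -29.2]
wrist_force: [-0.4, -0.2, -0.3]
opening: 0.0854
grasp_force: 0.0
time: 2.43
ee_pos: [0.451, -0.18, 0.3201]
tcp_rot: [-173.5, 0.1, -25.3]
wrist_force: [0.5, -0.4, -0.2]
opening: 0.0853
grasp_force: 0.0
[ 0.45081505 -0.18004621  0.32032131] [-1.73501949e+02  9.65944488e-02 -2.52694502e+01]
```

View pics/w1.png

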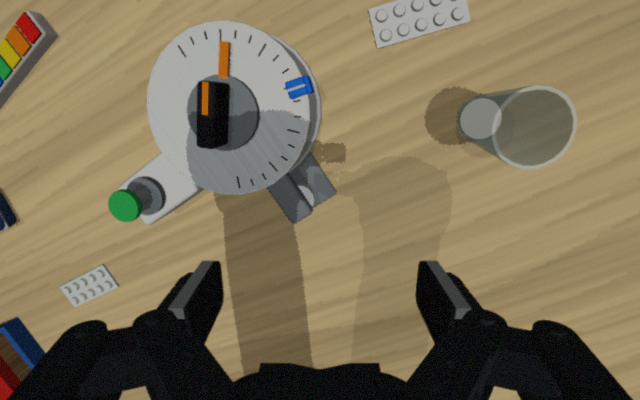

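```bash
cat > fit.py <<'E'
from h import *
from scipy.optimize import least_squares
def cents(im,box):
    x0,y0,x1,y1=box; hsv=cv2.cvtColor(im,cv2.COLOR_BGR2HSV); out={}
    for n,(a,b,area) in {"green":(45,85,0),"blue":(105,125,0),"orange":(5,18,0)}.items():
        mk=cv2.inRange(hsv,(a,130,60),(b,255,255)); z=np.zeros_like(mk); z[y0:y1,x0:x1]=mk[y0:y1,x0:x1]
        k,l,s,c=cv2.connectedComponentsWithStats(z)
        out[n]=[(s[i,4],c[i].round(1),s[i,:4]) for i in np.argsort(-s[1:,4])[:3]+1] if k>1 else None
    return out
E
python3 - <<'E'
from fit import *
import pickle
m,f=pickle.load(open("w1.pkl","rb"))
W=cv2.imread("pics/w1.png");T=cv2.imread("pics/top0.png"); mt=cam("top")
for n,im,box,c in [("w",W,(80,10,340,230),(m,f)),("t",T,(280,185,395,280),mt)]:
    o=cents(im,box)
    for k,v in o.items(): print(n,k,[(int(a),b.tolist(),s.tolist()) for a,b,s in v])
    g=to_world(*c,o["green"][0][1],.12)[0]; b=to_world(*c,o["blue"][0][1],.09)[0]
    print(" green",g.round(4),"blue",b.round(4))
E
python3 - <<'E'
import cv2
im=cv2.imread("pics/w1.png")[10:230,100:340]
cv2.imwrite("pics/w1c.png",cv2.resize(im,None,fx=2.7,fy=2.7,interpolation=cv2.INTER_CUBIC))
E
```

```text
w green [(780, [124.6, 205.1], [109, 190, 33, 32])]
w blue [(375, [299.5, 86.3], [286, 75, 28, 24])]
w orange [(364, [223.8, 59.3], [218, 41, 12, 38]), (273, [204.5, 98.1], [201, 81, 8, 35])]
 green [0.5198 0.0548 0.12  ] blue [ 0.549 -0.175  0.09 ]
t green [(140, [299.9, 236.0], [294, 230, 13, 13])]
t blue [(45, [381.8, 226.7], [378, 224, 9, 7])]
t orange [(63, [359.5, 210.1], [353, 201, 14, 21]), (1, [343.0, 190.0], [343, 190, 1, 1]), (1, [371.0, 196.0], [371, 196, 1, 1])]
 green [0.52   0.0589 0.12  ] blue [ 0.5492 -0.1728  0.09  ]
```

View pics/w1c.png

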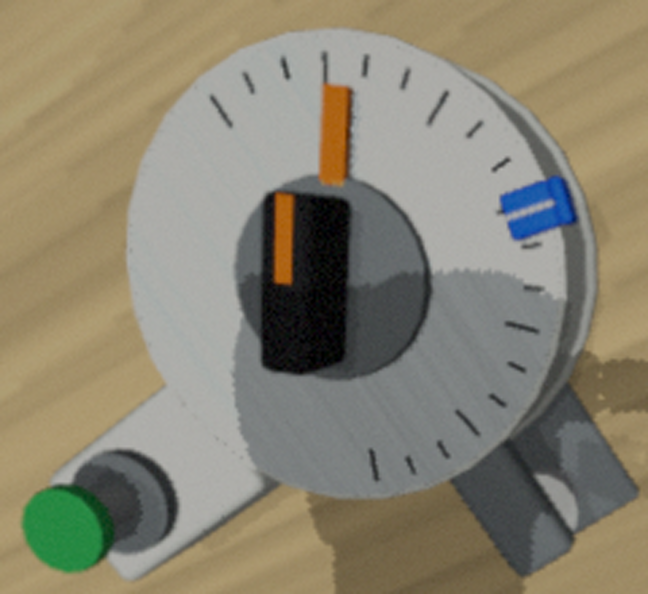

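```bash
cat >> fit.py <<'E'
def fit(obs):
    # obs: list (kind, model, uv); p = cx,cy,yaw,pointer angle,tag angle (world)
    def res(p):
        c=p[:2]; r=[]
        R=lambda a,x,y:c+np.array([np.cos(a)*x-np.sin(a)*y,np.sin(a)*x+np.cos(a)*y])
        for k,m,uv,w in obs:
            if k=="rim": r.append(w*(np.linalg.norm(to_world(*m,uv,.08)[0,:2]-c)-.098)); continue
            z,q={"green":(.12,R(p[2],-.02,.15)),"blue":(.09,R(p[4],.0875,0)),"ptr":(.091,R(p[3],.056,0)),"stripe":(.131,R(p[3],.016,0)),"tip":(.091,R(p[3],.072,0))}[k]
            r+=list(w*(to_world(*m,uv,z)[0,:2]-q))
        return np.array(r)*1000
    s=least_squares(res,[.56,-.09,0,-.6,-1.7]); return s.x,s.fun
E
cat > run1.py <<'E'
from fit import *
import pickle
w=pickle.load(open("w1.pkl","rb")); t=cam("top")
rim=[(w,(a/2.7+100,b/2.7+10)) for a,b in [(130,235),(340,29),(205,80),(370,497),(470,72),(165,375)]]
o=[("green",w,(124.6,205.1),1),("blue",w,(299.5,86.3),1),("ptr",w,(223.8,59.3),1),("stripe",w,(204.5,98.1),1),("tip",w,(225.2,41.9),1),
("green",t,(299.9,236),1),("blue",t,(381.8,226.7),1)]+[("rim",m,uv,1) for m,uv in rim]
x,r=fit(o); print(x[:2].round(4),np.degrees(x[2:]).round(2)); print(r.round(1))
E
python3 run1.py; python3 -c "
from workcell import bot;print(bot.get_obs()['q'])"
```

```text
[ 0.5577 -0.0892] [  6.9  -29.24 -95.8 ]
[ 0.  -2.5  0.1  1.3  0.1  0.4  3.2  2.4 -0.1 -1.3  0.2  1.6  0.4  3.5
 -2.9 -3.7 -3.9 -7.3 -3.4 -4.4]
[-25.32600256  -1.77456641  10.89556791 102.77317009   6.49795256
 179.94308205]
```

```bash
python3 -m crank '[[[0.3,0.18,0,0,0,0.8],[0.3,0.18,0,0,0,0.9],[0.3,0.18,0,0,0,0.9],[0.3,0.18,0,0,0,0.9],[0.3,0.18,0,0,0,0.9],[0.3,0.18,0,0,0,0.9],[0.3,0.18,0,0,0,0.9],[0.3,0.18,0,0,0,0.9],[0.3,0.18,0,0,0,0.9],[0.3,0.18,0,0,0,0.9],[0.3,0.18,0,0,0,0.9],[0.3,0.18,0,0,0,0.9],[0.3,0.18,0,0,0,0.9],[0.3,0.18,0,0,0,0.9],[0.3,0.18,0,0,0,0.9],[0.3,0.18,0,0,0,0.9],[0.3,0.18,0,0,0,0.9],[0.3,0.18,0,0,0,0.9],[0.3,0.18,0,0,0,0.9],[0.3,0.18,0,0,0,0.9]]]'
cat > turn.py <<'E'
import sys
from h import *
from scipy.spatial.transform import Rotation as R
o=bot.get_obs(); g=list(map(float,sys.argv[1:5]))  # x y z yaw
rv=(R.from_euler("xyz",[180,0,g[3]],degrees=True)*R.from_euler("xyz",o["tcp_rot"],degrees=True).inv()).as_rotvec()
print("units shift",((np.array(g[:3])-o["ee_pos"])/.02).round(2),"turn",(rv/.12).round(2),"q",o["q"].round(1),"pose",o["ee_pos"].round(4),o["tcp_rot"].round(2),"F",o["wrist_force"].round(1),o["opening"])
E
python3 turn.py 0.6 -0.11 0.32 151
```

```text
time: 4.15
ee_pos: [0.571, -0.1081, 0.3206]
tcp_rot: [-173.5, 0.1, 98.1]
wrist_force: [-0.4, 0.1, 0.1]
opening: 0.0854
grasp_force: 0.0
units shift [ 1.45 -0.09 -0.03] turn [ 0.57 -0.8   7.69] q [ -9.8  18.5  33.6 111.3  -2.1  72.3] pose [ 0.571  -0.1081  0.3206] [-1.735e+02  9.000e-02  9.808e+01] F [-0.4  0.1  0.1] 0.08535544161945675
```

```bash
python3 -m crank '[[[0.18,0,0,0.071,-0.1,0.96],[0.18,0,0,0.071,-0.1,0.96],[0.18,0,0,0.071,-0.1,0.96],[0.18,0,0,0.071,-0.1,0.96],[0.18,0,0,0.071,-0.1,0.96],[0.18,0,0,0.071,-0.1,0.96],[0.18,0,0,0.071,-0.1,0.96],[0.18,0,0,0.071,-0.1,0.96],[0,0,0,0,0,0],[0,0,0,0,0,0],[0,0,0,0,0,0]]]'
python3 turn.py 0.558 -0.089 0.117 151
python3 - <<'E'
from fit import *
import pickle
c=cam("wrist");pickle.dump(c,open("w2.pkl","wb"))
im=bot.camera("wrist")[:,:,::-1].copy(); cv2.imwrite("pics/w2.png",im)
for k,v in cents(im,(0,0,640,400)).items(): print(k,[(int(a),b.tolist(),s.tolist()) for a,b,s in v])
E
```

```text
time: 5.07
ee_pos: [0.5994, -0.1083, 0.3205]
tcp_rot: [-180.0, -0.1, 150.4]
wrist_force: [0.4, 0.9, 0.1]
opening: 0.0857
grasp_force: 0.0
units shift [ -2.07   0.97 -10.18] turn [-0.   -0.01  0.08] q [-10.2  16.2  31.  104.8   0.   19.3] pose [ 0.5994 -0.1083  0.3205] [-1.7999e+02 -5.0000e-02  1.5042e+02] F [0.4 0.9 0.1] 0.08570405854210253
green [(1117, [439.0, 14.0], [419, 0, 41, 33]), (388, [587.8, 159.0], [576, 145, 24, 29]), (17, [235.9, 378.1], [232, 375, 9, 6])]
blue [(567, [397.0, 248.6], [358, 225, 79, 48]), (402, [603.7, 146.9], [592, 133, 24, 29]), (308, [244.0, 160.3], [232, 150, 26, 22])]
orange [(497, [317.9, 165.8], [313, 135, 11, 62]), (407, [556.6, 183.1], [544, 169, 26, 29]), (363, [244.5, 291.2], [223, 283, 40, 28])]
```

View pics/w2.png

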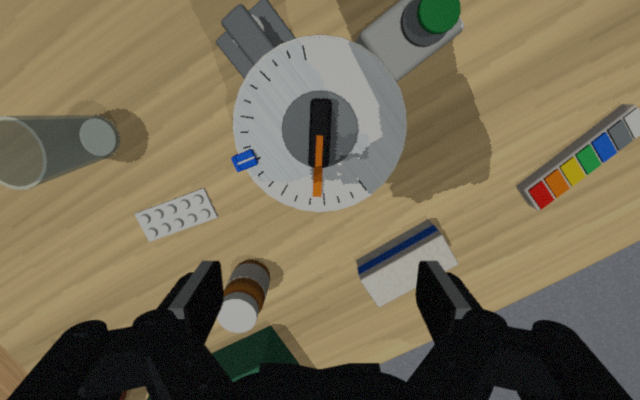

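```bash
cat >> run1.py <<'E'
v=pickle.load(open("w2.pkl","rb"))
print("disc c",to_world(*v,(320,129),.091), to_world(*w,((236+430)/2/2.7+100,(178+379)/2/2.7+10),.091))
o2=[("blue",v,(244,160.3),1),("tip",v,(317.7,196.3),1),("green",v,(439.5,12),.5)]+[("rim",v,uv,1) for uv in [(233,123),(406,123),(321,36),(321,211)]]
for oo in (o2,o+o2,[e for e in o+o2 if e[0]!="rim"]):
    x,r=fit(oo); print(x[:2].round(4),np.degrees(x[2:]).round(2)); print(r.round(1))
E
python3 run1.py
```

```text
[ 0.5577 -0.0892] [  6.9  -29.24 -95.8 ]
[ 0.  -2.5  0.1  1.3  0.1  0.4  3.2  2.4 -0.1 -1.3  0.2  1.6  0.4  3.5
 -2.9 -3.7 -3.9 -7.3 -3.4 -4.4]
disc c [[ 0.5607007  -0.08545955  0.091     ]] [[ 0.56007641 -0.08904418  0.091     ]]
[ 0.5617 -0.0865] [  8.09 -31.2  -98.28]
[ 0.1  0.7 -0.6  0.3  0.2 -0.7 -5.3 -5.5 -5.7 -5.9]
[ 0.5591 -0.0883] [  7.45 -30.05 -96.69]
[-0.  -3.1  0.1  0.2 -0.9  0.1  1.9  1.7 -1.  -1.3  0.2  1.   0.3  2.4
 -4.5 -4.5 -5.4 -6.4 -3.3 -5.4  0.3  2.8  1.3  0.9  0.7 -0.1 -8.2 -2.8
 -7.  -4.4]
[ 0.5604 -0.0872] [  8.04 -31.47 -97.46]
[ 0.2 -3.7 -0.1 -1.  -1.5  0.3  0.8  1.  -1.4 -0.9  0.4  0.4  0.1  1.2
  0.2  1.6  0.9  1.3  0.8 -0.4]
```

```bash
python3 -m crank '[[[-0.5,0.27,-0.5,0,0,-0.1],[-0.5,0.27,-0.5,0,0,-0.1],[-0.5,0.27,-0.5,0,0,0],[-0.4,0.26,-0.5,0,0,0],[0,0,-1,0,0,0],[0,0,-1,0,0,0],[0,0,-1,0,0,0],[0,0,-1,0,0,0],[0,0,-1,0,0,0],[0,0,-1,0,0,0],[0,0,-1,0,0,0],[0,0,-0.8,0,0,0],[0,0,-0.3,0,0,0],[0,0,0,0,0,0],[0,0,0,0,0,0]]]'
python3 turn.py 0.561 -0.087 0.117 149
```

```text
time: 6.37
ee_pos: [0.5618, -0.0868, 0.1189]
tcp_rot: [180.0, -0.0, 149.2]
wrist_force: [0.8, 0.9, 0.3]
opening: 0.0851
grasp_force: 0.0
units shift [-0.04 -0.01 -0.1 ] turn [-0.   -0.   -0.03] q [-8.8  7.  -2.3 80.8  0.  22. ] pose [ 0.5618 -0.0868  0.1189] [ 1.7999e+02 -4.0000e-02  1.4922e+02] F [0.8 0.9 0.3] 0.08512977968755746
```

```bash
python3 -m crank '[[[0,0,-0.05,0,0,0],[0,0,0,0,0,0],[0,0,0,0,0,0],[0,0,0,0,0,0],[0,0,0,0,0,0],[0,0,0,0,0,0],[0,0,0,0,0,0],[0,0,0,0,0,0],[0,0,0,0,0,0],[0,0,0,0,0,0],[0,0,0,0,0,0],[0,0,0,0,0,0]]]' 0.1 25
```

```text
time: 7.37
ee_pos: [0.5619, -0.0869, 0.1176]
tcp_rot: [180.0, -0.0, 149.3]
wrist_force: [-0.7, -0.6, 5.8]
opening: 0.0198
grasp_force: 29.1
```

```bash
python3 -m crank '[[[0,0,0,0,0,-0.3],[0,0,0,0,0,-0.6],[0,0,0,0,0,-0.6],[0,0,0,0,0,-0.6],[0,0,0,0,0,-0.6],[0,0,0,0,0,-0.6],[0,0,0,0,0,-0.6],[0,0,0,0,0,-0.6],[0,0,0,0,0,-0.6],[0,0,0,0,0,-0.6],[0,0,0,0,0,-0.6],[0,0,0,0,0,-0.6],[0,0,0,0,0,-0.6],[0,0,0,0,0,-0.6],[0,0,0,0,0,-0.6],[0,0,0,0,0,-0.6],[0,0,0,0,0,-0.5],[0,0,0,0,0,0],[0,0,0,0,0,0],[0,0,0,0,0,0]]]'
python3 turn.py 0.561 -0.087 0.117 82
```

```text
time: 9.03
ee_pos: [0.5612, -0.0872, 0.1176]
tcp_rot: [-180.0, 0.0, 81.9]
wrist_force: [-4.2, -1.9, 6.3]
opening: 0.0199
grasp_force: 28.9
units shift [-0.01  0.01 -0.03] turn [-0.   -0.    0.02] q [-8.8  6.9 -2.5 80.6 -0.  89.3] pose [ 0.5612 -0.0872  0.1176] [-179.97    0.     81.86] F [-4.2 -1.9  6.3] 0.019871805640650882
```

```bash
python3 -m crank '[[[0,0,0,0,0,0],[0,0,0,0,0,0],[0,0,0,0,0,0],[0,0,0,0,0,0],[0,0,0,0,0,0],[0,0,0,0,0,0],[0,0,0.4,0,0,0],[0,0,1,0,0,0],[0,0,1,0,0,0],[0,0,1,0,0,0],[0,0,1,0,0,0],[0,-0.5,1,0,0,0],[0,-0.5,1,0,0,0],[0,-0.5,1,0,0,0],[0,-0.5,1,0,0,0],[0,-0.5,0,0,0,0],[0,0,0,0,0,0],[0,0,0,0,0,0],[0,0,0,0,0,0],[0,0,0,0,0,0]]]' 1
python3 - <<'E'
from fit import *
import pickle
c=cam("wrist");pickle.dump(c,open("w3.pkl","wb"))
im=bot.camera("wrist")[:,:,::-1].copy(); cv2.imwrite("pics/w3.png",im)
for k,v in cents(im,(0,0,640,400)).items(): print(k,[(int(a),b.tolist(),s.tolist()) for a,b,s in v])
h=project(*c,[.561,-.0865,.091])[0].round(0).astype(int);print(h)
x,y=h; cr=im[max(y-110,0):y+110,max(x-120,0):x+120]; print(max(x-120,0),max(y-110,0)); cv2.imwrite("pics/w3c.png",cv2.resize(cr,None,fx=2.7,fy=2.7,interpolation=cv2.INTER_CUBIC))
E
```

```text
time: 10.7
ee_pos: [0.5615, -0.1363, 0.2844]
tcp_rot: [-179.9, -0.1, 81.9]
wrist_force: [-1.2, -0.5, -1.0]
opening: 0.0854
grasp_force: 0.0
green [(32, [626.4, 296.2], [622, 292, 9, 10]), (28, [614.7, 289.5], [611, 285, 10, 11]), (25, [585.2, 318.3], [583, 311, 6, 13])]
blue [(823, [487.9, 87.8], [481, 31, 15, 115]), (339, [313.0, 214.8], [305, 203, 17, 24]), (1, [491.0, 77.0], [491, 77, 1, 1])]
orange [(614, [311.0, 168.9], [307, 133, 10, 69]), (307, [460.6, 265.5], [443, 259, 38, 14]), (9, [447.9, 238.9], [445, 238, 7, 3])]
[312 128]
192 18
```

View pics/w3c.png

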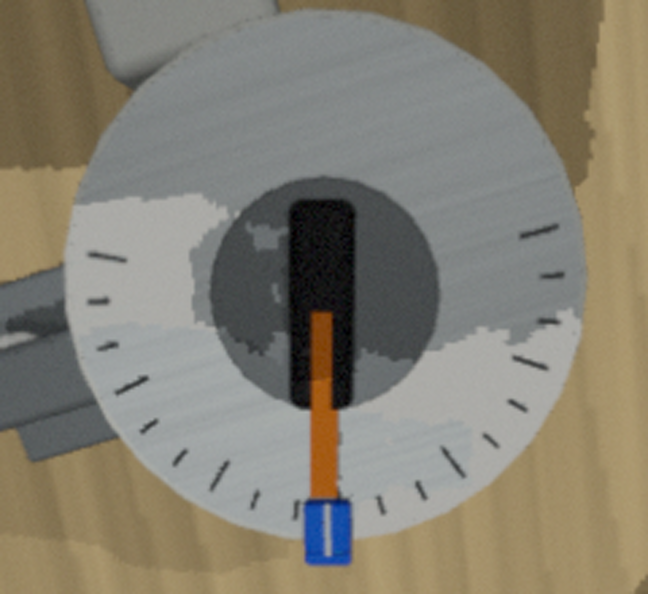

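```bash
python3 -m crank '[[[-0.21,0.97,-0.3,0,0,0],[-0.21,0.97,-0.3,0,0,0],[-0.21,0.97,-0.3,0,0,0],[-0.21,0.97,-0.3,0,0,0],[-0.21,0.97,-0.3,0,0,0],[-0.21,0.97,-0.3,0,0,0],[-0.21,0.97,-0.3,0,0,0],[-0.21,0.97,-0.3,0,0,0],[-0.21,0.97,-0.3,0,0,0],[-0.21,0.97,-0.3,0,0,0],[0,0,-1,0,0,0],[0,0,-1,0,0,0],[0,0,-0.5,0,0,0],[0,0,0,0,0,0],[0,0,0,0,0,0],[0,0,0,0,0,0],[0,0,0,0,0,0]]]' 0
python3 turn.py 0.5203 0.058 0.119 82
```

```text
time: 12.17
ee_pos: [0.5203, 0.057, 0.1765]
tcp_rot: [179.9, -0.1, 81.9]
wrist_force: [0.3, 0.3, -0.2]
opening: 0.0
grasp_force: 0.0
units shift [ 0.    0.05 -2.88] turn [-0.01  0.02  0.02] q [  6.2   0.4  -2.9  86.6   0.  104.4] pose [0.5203 0.057  0.1765] [ 1.799e+02 -7.000e-02  8.187e+01] F [ 0.3  0.3 -0.2] 1.5249492376483751e-05
```

```bash
python3 -m crank '[[[0,0.05,-0.6,0,0,0],[0,0,-0.6,0,0,0],[0,0,-0.4,0,0,0],[0,0,-0.4,0,0,0],[0,0,-0.4,0,0,0],[0,0,-0.3,0,0,0],[0,0,-0.2,0,0,0],[0,0,0,0,0,0],[0,0,0,0,0,0],[0,0,0,0,0,0]]]'
```

```text
time: 13.0
ee_pos: [0.5196, 0.0581, 0.1189]
tcp_rot: [179.9, -0.1, 81.9]
wrist_force: [-8.7, -1.1, 18.2]
opening: 0.0003
grasp_force: 9.1
```

```bash
python3 -m crank '[[[0,0,-0.04,0,0,0],[0,0,0,0,0,0],[0,0,0,0,0,0],[0,0,0,0,0,0],[0,0,0,0,0,0]]]'
python3 -m crank '[[[0,0,0.3,0,0,0],[0,0,0.5,0,0,0],[0,0,0.7,0,0,0],[0,0,1,0,0,0],[0,0,1,0,0,0],[0,0,1,0,0,0],[0,0,1,0,0,0],[0,0,1,0,0,0],[0,0,1,0,0,0],[0,0,0.5,0,0,0],[0,-0.5,0,0,0,0],[0,-1,0,0,0,0],[0,-1,0,0,0,0],[0,-1,0,0,0,0],[0,-1,0,0,0,0],[0,0,0,0,0,0],[0,0,0,0,0,0],[0,0,0,0,0,0]]]'
python3 - <<'E'
from fit import *
im=bot.camera("wrist")[:,:,::-1].copy(); cv2.imwrite("pics/w4.png",im)
E
```

```text
time: 13.42
ee_pos: [0.5196, 0.0581, 0.1189]
tcp_rot: [179.9, -0.1, 81.9]
wrist_force: [-10.2, -1.4, 23.2]
opening: 0.0
grasp_force: 11.8
time: 14.92
ee_pos: [0.5196, -0.0319, 0.2755]
tcp_rot: [-179.9, -0.1, 81.9]
wrist_force: [0.1, 0.3, 0.1]
opening: -0.0001
grasp_force: 0.0
```

View pics/w4.png

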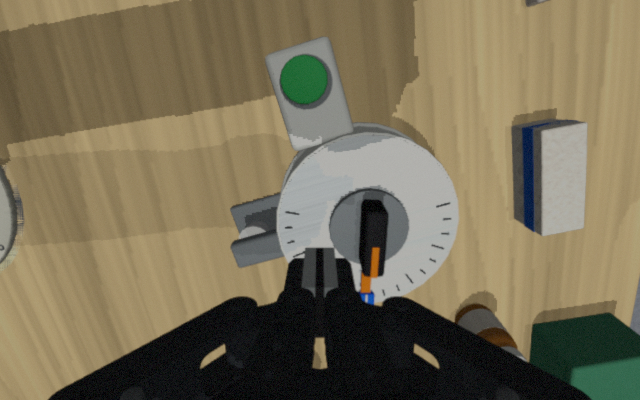

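The wrist picture shows the plunger back up (302, 78) and the pointer at the blue tag (367, 297). The tool is clear of everything.

```bash
python3 -c "
from workcell import bot; print(bot.job_done())"
```

```text
the job is handed in; nothing more can be done
None
```

I turned the dial clockwise until its pointer stood about 1 mm from the tag's middle and let go of it. I then pushed the plunger to the bottom, held it and let it spring back up, and handed the job in with the arm clear; `job_done()` gave no verdict.

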